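# Seat the dowel and hold the glued block in the bar clamp

### The job

A freshly glued oak block lies loose in the ratchet bar clamp on the worktop. First press its dowel plug fully home; then pump the clamp's trigger toward its handle again and again, moving the jaw by the trigger alone, until the spring pad bears on the block and firmly presses it against the end stop (pad pushed in about a third to a half of its 18 mm travel, never much beyond that, or the block is crushed). Finish while still holding the trigger squeezed so that the pressure stays on; leave the things standing around alone.

Things in the scene. Friction and masses are not known exactly. Their poses are not given: they have to be found in the camera images.
- clamp: Bar clamp screwed down on a brown board 100 x 290 x 16 mm. Origin: centre of the board's underside; y runs along the clamp from the black handle (-y) to the steel end stop (+y; its face at y = 110 mm), z up. The handle is a fixed post 32 (x) x 14 (y) mm at y = -119 to -105 mm, top at z = 166 mm. The trigger stands on its +y side, pivot pin at y = -85, z = 105 mm.
- end_stop: Fixed steel end stop of the clamp with a rubber face, 64 mm wide (x), 16 mm thick, top at z = 66 mm in the clamp's frame. Origin: foot of its face, on the board.
- jaw: Steel jaw, 63 mm high, with a ribbed bar and the spring pad; slides 68 mm at most to +y. A squeeze of the trigger drives it 1 mm per mm of finger bar travel after 0 to 8 mm of free play; as the trigger returns it stays (2.5 N friction), but a pushed-in pad springs it back and the pressure is lost. Loading the pad takes 2 to 5 full strokes. Origin: the clamp's when fully back.
- pad_face (a point): Centre of the front of the pad (a rubber faced plate 50 x 8 x 40 mm in front of the jaw), 38 mm above the worktop, the point that touches the block.
- pad (a joint): How far the spring pad is pushed into the jaw, in m: 0 free, 0.018 at its limit. Stiffness 1.5 N per mm, so 0.006 means 9 N on the block, 0.009 means 14 N. Above 20 N (0.0133) the block counts as crushed.
- trigger: The clamp's trigger: a steel lever with a black cross bar (point finger_bar) on top. Origin: its pivot pin, axis along the clamp's x. At rest it leans 0.22 rad away from the handle, toward the end stop; fully squeezed it has turned 0.46 rad toward the handle. A light spring (1.5 to 3 N at the cross bar) brings it back.
- finger_bar (a point): Black cross bar on top of the trigger, 12 mm diameter, 42 mm long along the clamp's x. This point is its centre, 45 mm from the pivot, about 149 mm above the worktop. From the handle's back to the bar's front is 50 mm at rest, 30 mm squeezed; 24 mm gap to the handle at rest. Squeeze bar and handle together from above, or push the bar to the clamp's -y.
- handle_back (a point): Point on the handle's back face (the face away from the trigger), 145 mm above the worktop.
- block: Oak block 64 (x) x 60 (y) x 54 mm with a dark glue line across its middle, 0.3 kg, loose on the clamp's board (its underside is 16 mm above the worktop) between pad and end stop; there may be some mm between it and the end stop. Origin: centre of its underside.
- plug (a joint): How far the dowel plug in the middle of the block's top is pressed in, in m: starts at 0 to 0.003, fully home at 0.009. It moves stiffly (6 N) and stays where it is left.
- plug_top (a point): Centre of the top of the plug's dark round head (26 mm diameter, 4 mm thick). Fully home it stands 4 mm above the block's top, 74 mm above the worktop.
- glue_bottle: White glue bottle with a pointed nozzle, 46 mm diameter, 113 mm tall, standing on the worktop behind the clamp; leave alone.
- tape: Roll of black tape, 62 mm across, 19 mm high, lying behind the clamp; leave alone.
- pepper_mill: Wooden pepper mill, 58 mm diameter, 160 mm tall, on the right; leave alone.
- spice_jar: Spice jar, 41 mm diameter, 105 mm tall, on the right; leave alone. Room things that also stand in the way, fixed: a thin flag pole 430 mm tall at about x 0.44, y -0.38 m (move in high, over 0.5 m, or round it), a blender 355 mm tall at x 0.65, y -0.19, a round box 376 mm tall at x 0.36, y -0.11, bottles 275 mm tall at x 0.40, y 0.07 to 0.19.
- pot: Small lidded pot, 46 mm diameter, 48 mm high, in front of the clamp; leave alone.

How it is judged:
By the outcome, as a careful person would: the job done as asked, in the order asked, and still so for the second after the job is handed in, while the arm keeps its last pose, push and grip.
It also fails if it takes over 58 s, if anything falls off the work surface, if the arm or the gripper's body presses on something with over 40 N, if the wrist force passes 120 N, or if a joint passes its speed limit or range.

### The arm

A 7-joint arm with a two-finger parallel gripper is mounted at the origin on a cart in front of the work surface, level with it; the furniture and walls round the work are solid. World frame = base frame: x ahead of the robot, y to its left, z up, the work surface at z = 0. Lengths are in m, angles in rad, forces in N, time in s.
With the tool pointing down it reaches from about 0.4 to 0.85 m from the base axis. Payload 6.9 kg.
Tool frame: the origin (TCP) lies midway between the tips of the shut fingers; the grasp point (between the pads) lies behind it (ctrl.pinch_z is the z of the grasp point in the tool frame, in m); z points along the fingers, y is the line along which they close (so a half turn about z gives the same grasp; the last joint's range is limited). The gripper opens to 85 mm and grips with 20 to 120 N. Pads are 22 mm wide; open, the fingers measure 114 mm over their backs; the gripper's body (76 mm by 85 mm) begins 54 mm behind the grasp point. The pads swing forward as they close: fully open they stand 13 mm farther back than shut.
Start: joints at [1.359, 0.507, -0.238, 1.5, 0.126, 1.149, -0.155], TCP at [0.195, -0.594, 0.231] pointing down, gripper open.
Joint ranges: [-3.08, 3.08], [-0.24, 2.05], [-1.43, 1.35], [0, 2.5], [-1.52, 4.66], [0.17, 1.96], [-2.89, 2.89]. Speed limits (rad/s): [2.39, 2.39, 3.14, 3.14, 3.14, 3.14, 3.14].

### API

Orientations are given as a unit quaternion [w, x, y, z].
In Python, from station import ctrl, get_state, vision, ticket, models gives the robot as it stands. Calls block until the motion is done:
- ctrl.movep(position, orientation): joint-space move of the TCP to a pose.
- ctrl.movel(position, frame=None, max_speed=0.15): straight line of the TCP; frame=None keeps the orientation; max_speed is the mean speed in m/s.
- ctrl.set_joints(angles): joint-space move.
- ctrl.ungrasp() and ctrl.close_gripper(force=None): open the fingers fully, or close them until they stop; force is the grip in N (None keeps the last).
- ctrl.pause(seconds).
- ctrl.ik(position, orientation): joint angles nearest the present ones, or None.
- get_state(): the state.
- vision.grab_frame(name): name is "scene" or "top" or "wrist"; returns (picture, depth): 480x640x3 uint8, blue, green, red; 480x640 float32, m along the optical axis (not along the pixel's ray), 0 where there is no reading.
- vision.camera_info(name): a dict with "mtx" (3x3 intrinsics, pixels), "R" (3x3) and "t" (3): a world point X has camera coordinates R X + t; the wrist camera has in their place "hand_eye" (4x4, takes a point from camera to tool coordinates, whose origin is the TCP and whose axes are the flange's). Camera axes: x right, y down, z forward; pixel columns grow to the right and rows downward; lengths in m; the calibration is good to about 2 mm. A picture is of the moment at which its call begins: read the wrist's pose just before it. camera_info takes no time and is no camera call.
A pose or a line that the arm cannot do raises ctrl.Unreachable and nothing moves.
- ticket.close_job(): hands the job in; it is judged then, once.
Trained networks look in the newest picture that a camera, given by its name, has taken for a name from the list of things; names that differ only in an ending like _2 or _b are one class to them, and where a whole thing is asked for, a point or a joint stands for the part that bears it (a point fixed in the world has none). Each returns a list of dicts, best first, with "p" (0 to 1); they miss things now and then, are a little off and sometimes report something else, mostly with a low value. They report only what shows in the picture. A call takes as long as a camera call.
- models.recognise(camera, target): "point" ([column, row] in pixels, amid what is visible of it).
- models.masks_of(camera, target): "mask" (480x640 bool, what is visible of it) and "point" ([column, row] in pixels, amid what is visible of it).
The state is a dict: "time": time; "qpos": joint angles; "qd": joint speeds; "tau": joint torques, N m; "tcp_pos": TCP position; "eef_rot": TCP orientation; "contact_force": force on the tool from outside, world axes, zero at the start; "wrist_torque": the same for the moment, N m; "width": finger opening in m; "gripper_force": force on a finger pad.
Only numpy, scipy, OpenCV 4.12 (cv2) and the standard library are available. Lean on these libraries where they do the work, as an engineer would, in place of code of your own. Each camera call takes 0.05 s, during which the arm holds its last target. There are 200 camera calls.

## Working session

There is one attempt and no reset: what is moved stays moved. The work goes in short steps, each a Python script; the robot and the scene stay as the last script left them, time stands still between calls to the robot, and variables do not carry over. Pictures are saved under pics/ and viewed, at most 10 in all, crops included, and the job is handed in when it is done.

```bash
mkdir -p pics; ls; python3 - <<'E'
from station import ctrl,get_state,vision,models
import cv2,numpy as np
print(get_state()); print(ctrl.pinch_z)
for c in ["scene","top"]:
    im,d=vision.grab_frame(c); cv2.imwrite(f"pics/{c}0.png",im); np.savez(f"{c}0.npz",im=im,d=d)
    K=vision.camera_info(c); print(c,K)
    M=np.array(K["mtx"]);R=np.array(K["R"]);t=np.array(K["t"])
    for n in ["clamp","end_stop","block","plug_top","finger_bar","handle_back","pad_face","jaw","trigger","glue_bottle","tape","pot","pepper_mill","spice_jar"]:
        for r in models.recognise(c,n)[:2]:
            u,v=r["point"]; z=d[int(v),int(u)]
            X=R.T@(np.linalg.inv(M)@[u,v,1]*z-t)
            print(c,n,round(r["p"],2),np.round([u,v]),X.round(4))
E
```

```text
pics
{'time': 0.0, 'qpos': array([ 1.35949912,  0.50831463, -0.23752219,  1.50112893,  0.12567702,
        1.14889295, -0.15479435]), 'qd': array([-7.16917161e-05,  6.01034310e-04, -1.63027990e-03, -8.70856818e-05,
       -1.01599463e-03, -1.26856142e-03, -1.35463819e-03]), 'tau': array([ 1.06026229e-03, -6.20579481e+01, -2.18585439e+00, -2.49643600e+01,
        1.28531840e-02,  1.21529319e-02,  3.72514205e-05]), 'tcp_pos': array([ 0.19447915, -0.5934464 ,  0.23044534]), 'eef_rot': array([-8.66633179e-04,  9.87479916e-01,  1.57742334e-01, -1.46143782e-04]), 'contact_force': array([-0.07745859,  0.4705559 ,  0.15790199]), 'wrist_torque': array([-0.02802797,  0.02642932, -0.01328116]), 'gripper_force': 0.0, 'width': 0.08521918053233998}
-0.0187
scene {'mtx': array([[487.04008645,   0.        , 323.55876388],
       [  0.        , 487.04008645, 240.14251792],
       [  0.        ,   0.        ,   1.        ]]), 'R': array([[-0.75080586, -0.66046308, -0.00889283],
       [-0.37749135,  0.44009747, -0.81474812],
       [ 0.54202476, -0.6083607 , -0.57974686]]), 't': array([0.45628823, 0.3
[... 1618 characters left out ...]
81 ]
top plug_top 0.44 [212. 225.] [0.6185 0.2185 0.0816]
top plug_top 0.24 [269. 222.] [0.6352 0.1113 0.0163]
top finger_bar 0.49 [283. 205.] [0.6448 0.0696 0.1546]
top finger_bar 0.15 [194. 227.] [0.6165 0.2583 0.067 ]
top handle_back 0.63 [441. 302.] [ 0.4671 -0.231   0.1081]
top pad_face 0.72 [250. 219.] [0.6389 0.1504 0.0311]
top jaw 0.31 [284. 204.] [0.6466 0.0673 0.1553]
top trigger 0.6 [284. 202.] [0.6519 0.069  0.1544]
top glue_bottle 0.73 [242. 181.] [0.7157 0.1652 0.0562]
top tape 0.55 [196. 180.] [0.7307 0.2768 0.0036]
top pot 0.66 [218. 267.] [0.5364 0.2116 0.0476]
top pepper_mill 0.97 [401. 287.] [ 0.4944 -0.149   0.1455]
top spice_jar 0.85 [443. 302.] [ 0.4683 -0.2358  0.1048]
```

```bash
python3 - <<'E'
import cv2,numpy as np
a=cv2.imread("pics/scene0.png")[180:370,150:460]; b=cv2.imread("pics/top0.png")[150:340,150:460]
cv2.imwrite("pics/v1.png",np.vstack([cv2.resize(a,(490*310//310*1,300),interpolation=3),cv2.resize(b,(490,300),interpolation=3)]))
cv2.imwrite("pics/v1.png",np.vstack([cv2.resize(a,(490,300),interpolation=3),cv2.resize(b,(490,300),interpolation=3)]))
E
```

```text
(no output)
```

View pics/v1.png

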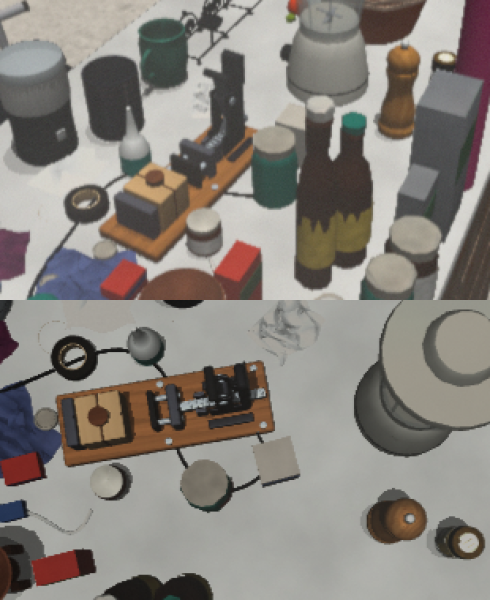

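View pics/scene0.png

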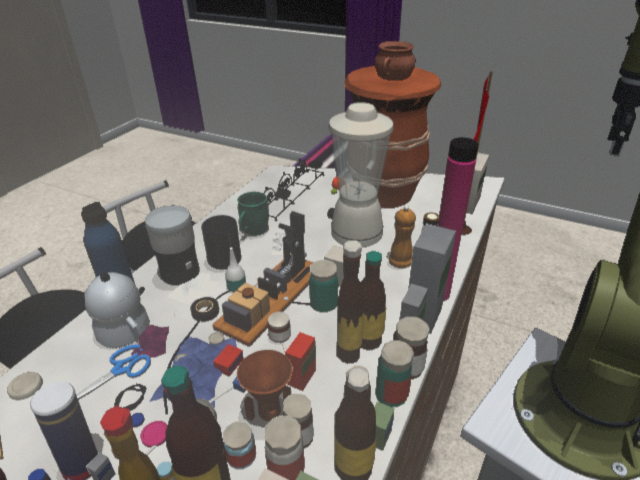

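The scene crop shows the clamp with the block, plug head (~(235,290) in full-image pixels) and trigger (~(290,232)). It lies nearly along world y, rotated a little CCW, with the bottles in front of it. Next I'll fit the clamp's frame.

```bash
cat > h.py <<'E'
from station import ctrl,get_state,vision,models,ticket
import cv2,numpy as np
from scipy.spatial.transform import Rotation as Ro
def cam(c):
    K=vision.camera_info(c); return np.array(K["mtx"]),np.array(K["R"]),np.array(K["t"])
def cloud(c,d):
    M,R,t=cam(c); v,u=np.mgrid[0:480,0:640]
    P=np.stack([(u-M[0,2])/M[0,0]*d,(v-M[1,2])/M[1,1]*d,d],-1)
    return (P-t)@R
def quat(xdir): # tool down, tool x along horizontal direction xdir
    x=np.array([xdir[0],xdir[1],0.]);x/=np.linalg.norm(x);z=np.array([0,0,-1.]);y=np.cross(z,x)
    q=Ro.from_matrix(np.c_[x,y,z]).as_quat();return q[[3,0,1,2]]
E
python3 - <<'E'
from h import *
D=np.load("top0.npz");im,d=D["im"],D["d"];P=cloud("top",d)
hsv=cv2.cvtColor(im,cv2.COLOR_BGR2HSV)
near=(abs(P[...,0]-.63)<.12)&(P[...,1]>-.02)&(P[...,1]<.32)&(d>0)
b=near&(hsv[...,1]>90)&(hsv[...,0]<20)&(P[...,2]<.03)&(P[...,2]>.004)
n,l,s,_=cv2.connectedComponentsWithStats(b.astype(np.uint8)); print(s[:, 4])
# ray to z=.016
M,R,t=cam("top"); C=-R.T@t
v,u=np.nonzero(b); r=np.c_[(u-M[0,2])/M[0,0],(v-M[1,2])/M[1,1],np.ones(len(u))]@R
X=C+r*((.016-C[2])/r[:,2])[:,None]
rect=cv2.minAreaRect(X[:,:2].astype(np.float32)*1000);print(rect); print(cv2.boxPoints(rect))
# heights above
for lo,hi,nm in [(.13,.2,'handle/bar'),(.072,.1,'block/plug'),(.055,.072,'stop/block/jaw')]:
    m=near&(P[...,2]>lo)&(P[...,2]<hi)&(P[...,0]>.56)&(P[...,0]<.69); Q=P[m]; print(nm,len(Q),Q.min(0),Q.max(0),Q.mean(0))
for c in ["top","scene"]:
    vision.grab_frame(c)
    for n in ["plug_top","finger_bar"]:
        for r in models.masks_of(c,n)[:2]:
            m=r["mask"]; Q=cloud(c,np.load(c+"0.npz")["d"])[m]; print(c,n,r["p"],m.sum(),np.median(Q,0),Q.min(0),Q.max(0))
print(ctrl.ik([.62,.2,.35],quat([0,1])),ctrl.ik([.62,.2,.35],quat([0,-1])),ctrl.ik([.64,.06,.14],quat([0.15,-1])),ctrl.ik([.64,.06,.14],quat([-.15,1])),ctrl.ik([.195,-.594,.52],quat([.95,.31])),ctrl.ik([.5,.05,.52],quat([0,-1])),sep="\n")
E
```

```text
[304083      1      3      1      1   2902     66     69      3     66
      4      1]
((663.7583618164062, 175.51547241210938), (173.27496337890625, 338.7474670410156), 11.962102890014648)
[[543.89703  323.25436 ]
 [614.10736   -8.137188]
 [783.6197    27.77658 ]
 [713.40936  359.16812 ]]
handle/bar 311 [0.63019387 0.02357989 0.13092885] [0.67423528 0.07832077 0.17068108] [0.65232575 0.05096882 0.15749458]
block/plug 622 [ 0.56038389 -0.01957141  0.07201009] [0.66734932 0.25292782 0.09950696] [0.60203941 0.10144132 0.07642121]
stop/block/jaw 1269 [ 0.56348069 -0.01347982  0.05520848] [0.66772435 0.2708529  0.07199947] [0.6233142  0.19961999 0.06681304]
top plug_top 0.64 115 [0.62246738 0.22120395 0.08071132] [0.61179438 0.20884464 0.07659393] [0.63495952 0.23274847 0.0847357 ]
top finger_bar 0.54 248 [0.65262077 0.06621046 0.15120494] [0.63019387 0.04848532 0.01146838] [0.70045872 0.09082527 0.1595924 ]
top finger_bar 0.24 489 [ 0.46537067 -0.23157258  0.10452535] [ 0.44717691 -0.25995112  0.0052447 ] [ 0.48518193 -0.00560835  1.04531137]
scene plug_top 0.33 258 [0.65124256 0.06973866 0.12898916] [ 0.62954013 -0.06527654  0.00262233] [0.81985084 0.08134718 0.15838812]
scene finger_bar 0.75 224 [0.65079439 0.07057965 0.1348549 ] [0.62954013 0.05656488 0.05018611] [0.6700315  0.08134718 0.15838812]
[ 0.22685654  0.73464706 -1.32923504  1.19016229  0.71571847  1.69794573
 -0.9135649 ]
[ 0.20469935  0.69412483 -1.22548737  1.19045062  0.64863691  1.65517734
  2.27703093]
[-0.69159876  0.88550815  1.15045679  1.58331943 -0.84368943  1.24100674
 -2.3793324 ]
[ 0.3136806   0.71140814 -0.79694437  1.56912903  0.55202217  1.09837244
 -0.47007531]
[ 1.3206625   0.47466149 -0.24782485  0.77793563  0.11872293  1.89933082
 -0.11760901]
[ 0.58179638  0.36714536 -1.22460515  1.15316425  0.35799838  1.84131993
  2.62103203]
```

```bash
python3 - <<'E'
from h import *
D=np.load("top0.npz");im,d=D["im"],D["d"];P=cloud("top",d)
hsv=cv2.cvtColor(im,cv2.COLOR_BGR2HSV)
near=(abs(P[...,0]-.63)<.12)&(P[...,1]>-.02)&(P[...,1]<.32)&(d>0)
b=near&(hsv[...,1]>90)&(hsv[...,0]<20)&(P[...,2]<.03)&(P[...,2]>.004)
n,l,s,_=cv2.connectedComponentsWithStats(b.astype(np.uint8)); b=l==1+np.argmax(s[1:,4])
M,R,t=cam("top"); C=-R.T@t
v,u=np.nonzero(b); r=np.c_[(u-M[0,2])/M[0,0],(v-M[1,2])/M[1,1],np.ones(len(u))]@R
X=C+r*((.016-C[2])/r[:,2])[:,None]
rect=cv2.minAreaRect(X[:,:2].astype(np.float32)*1000);print(rect); print(cv2.boxPoints(rect))
th=np.deg2rad(rect[2] if rect[1][1]>rect[1][0] else rect[2]-90); c=np.array(rect[0])/1000
ex=np.array([np.cos(th),np.sin(th)]);ey=np.array([-np.sin(th),np.cos(th)]); print(th,c)
W=lambda x,y:(c+ex*x+ey*y).round(4)
print("bar",W(0,-75),W(0,-.075),"handle",W(0,-.112),"stop",W(0,.110))
Q=P[near&(P[...,2]>.06)]; L=np.c_[(Q[:,:2]-c)@ex,(Q[:,:2]-c)@ey,Q[:,2]]
L=L[(abs(L[:,0])<.045)&(abs(L[:,1])<.14)]
for y in np.arange(-.14,.14,.005):
    k=L[(L[:,1]>=y)&(L[:,1]<y+.005)]
    if len(k): print(round(y*1000),len(k),(k[:,0].min()*1000).round(),(k[:,0].max()*1000).round(),(np.median(k[:,2])*1000).round(),(k[:,2].max()*1000).round())
E
```

```text
((636.6251831054688, 144.1468048095703), (99.56720733642578, 287.7746887207031), 10.155058860778809)
[[562.2523   277.00253 ]
 [612.9906    -6.263917]
 [710.99805   11.291077]
 [660.25977  294.55753 ]]
0.17723921285441466 [0.63662518 0.1441468 ]
bar [ 13.8601 -73.6809] [0.6498 0.0703] handle [0.6564 0.0339] stop [0.6172 0.2524]
-120 65 -16.0 17.0 165.0 171.0
-115 70 -15.0 17.0 165.0 168.0
-110 64 -15.0 15.0 163.0 168.0
-100 21 -14.0 14.0 75.0 117.0
-95 60 -18.0 16.0 108.0 120.0
-90 54 -18.0 18.0 113.0 124.0
-85 71 -18.0 21.0 123.0 154.0
-80 74 -20.0 21.0 154.0 160.0
-75 58 -20.0 21.0 155.0 158.0
-70 8 -12.0 14.0 151.0 153.0
-25 65 -27.0 27.0 63.0 69.0
-20 62 -27.0 28.0 64.0 70.0
-15 45 -26.0 27.0 63.0 67.0
5 8 -3.0 21.0 61.0 63.0
10 4 -8.0 19.0 60.0 62.0
45 50 -31.0 30.0 68.0 74.0
50 82 -33.0 31.0 71.0 74.0
55 75 -32.0 31.0 70.0 75.0
60 77 -33.0 30.0 70.0 75.0
65 89 -33.0 31.0 71.0 83.0
70 75 -33.0 30.0 72.0 85.0
75 80 -33.0 31.0 72.0 84.0
80 76 -33.0 29.0 72.0 85.0
85 70 -33.0 31.0 72.0 83.0
90 68 -33.0 30.0 71.0 74.0
95 79 -33.0 30.0 71.0 75.0
100 75 -33.0 31.0 70.0 74.0
105 43 -32.0 29.0 70.0 74.0
110 88 -30.0 32.0 66.0 71.0
115 75 -31.0 33.0 67.0 71.0
120 72 -30.0 31.0 67.0 71.0
125 7 -28.0 19.0 65.0 66.0
```

```bash
cat >> h.py <<'E'
c0=np.array([.6366,.1441]);th=.1772
ex=np.array([np.cos(th),np.sin(th)]);ey=np.array([-np.sin(th),np.cos(th)])
W=lambda x,y,z:np.r_[c0+ex*x+ey*y,z]
Q=quat(ey)
def st(m=""):
    s=get_state();f=s["contact_force"];print(m,"t%.2f"%s["time"],s["tcp_pos"].round(4),"F",f.round(1),"q",s["qpos"].round(2));return s
E
python3 - <<'E'
from h import *
s=st(); ctrl.close_gripper(20); st("closed")
ctrl.movel([.195,-.594,.53],max_speed=.3); st("up")
q=ctrl.ik([.55,.12,.53],Q); print(q)
for p,x in [([.55,.12,.5],Q),([.6,.2,.4],Q),([.623,.219,.3],Q),([.55,-.1,.53],Q),([.623,.219,.3],quat(-ey)),([.5,-.3,.55],Q)]: print(p,ctrl.ik(p,x))
E
```

```text
t1.80 [ 0.1947 -0.5939  0.2313] F [ 0.   0.3 -0.4] q [ 1.36  0.51 -0.24  1.5   0.13  1.15 -0.15]
closed t2.57 [ 0.1947 -0.5939  0.2313] F [-0.2  0.4 -0.1] q [ 1.36  0.51 -0.24  1.5   0.13  1.15 -0.15]
up t3.71 [ 0.195  -0.5939  0.529 ] F [-0.5  0.2  0.6] q [ 1.31  0.48 -0.23  0.74  0.11  1.93 -0.11]
[ 0.3076958   0.4944356  -1.22502594  0.95266808  0.50344819  1.95955043
 -0.49162752]
[0.55, 0.12, 0.5] [ 0.35593198  0.49937775 -1.25428412  1.05360889  0.49812619  1.88020782
 -0.5164563 ]
[0.6, 0.2, 0.4] [ 0.16635391  0.60196429 -1.11605735  1.13024329  0.53848642  1.69764888
 -0.61642114]
[0.623, 0.219, 0.3] [ 0.12907679  0.67048689 -1.02966473  1.26875179  0.56331976  1.4982275
 -0.65598028]
[0.55, -0.1, 0.53] [ 0.56729298  0.39615136 -0.81890101  0.96679332  0.30065077  1.88286613
  0.06078015]
[0.623, 0.219, 0.3] [ 0.18737815  0.74126376 -1.22563823  1.26795879  0.68852462  1.57271372
  2.39050977]
[0.5, -0.3, 0.55] [ 0.77317827  0.42803195 -0.59604363  0.81244255  0.25423189  1.95660548
  0.49492165]
```

```bash
python3 - <<'E'
from h import *
q=get_state()["qpos"].copy(); q[0]=-0.27; ctrl.set_joints(q); st("swing")
for p,x in [(W(0,.0765,.3),Q),(W(0,.0765,.08),Q),(W(0,.0765,.08),quat(-ey)),(W(0,-.05,.138),Q)]: print(p,ctrl.ik(p,x))
ctrl.movep(W(0,.0765,.3),Q); s=st("above")
im,d=vision.grab_frame("wrist"); cv2.imwrite("pics/w1.png",im)
print(vision.camera_info("wrist"))
K=vision.camera_info("wrist");M=np.array(K["mtx"]);H=np.array(K["hand_eye"])
w=s["eef_rot"];Rt=Ro.from_quat(w[[1,2,3,0]]).as_matrix()
for n in ["plug_top","block","finger_bar"]:
    for r in models.recognise("wrist",n)[:2]:
        u,v=r["point"];z=d[int(v),int(u)];Xc=np.linalg.inv(M)@[u,v,1]*z
        Y=Rt@(H[:3,:3]@Xc+H[:3,3])+s["tcp_pos"];print(n,r["p"],u,v,Y.round(4),"clamp",((Y[:2]-c0)@np.c_[ex,ey]).round(4))
E
```

```text
swing t6.82 [0.5927 0.1988 0.529 ] F [ 0.3 -0.3 -0.2] q [-0.27  0.48 -0.23  0.74  0.11  1.93 -0.11]
[0.62311503 0.2194021  0.3       ] [-0.25490721  0.52621425 -0.21848657  1.27392708  0.11172925  1.3531608
 -0.29161325]
[0.62311503 0.2194021  0.08      ] [-0.26537674  0.69917635 -0.19065798  1.58254727  0.15955567  0.87515803
 -0.33760343]
[0.62311503 0.2194021  0.08      ] [ 0.04833114  0.80163068 -0.77818782  1.5779291   0.6299265   1.02786495
  2.4059375 ]
[0.64541371 0.09488294 0.138     ] [-0.07749576  0.62598251 -0.18102742  1.54829993  0.12745319  0.9788892
 -0.11892631]
above t7.74 [0.6239 0.2194 0.3015] F [-0.2 -0.4  0.3] q [-0.25  0.53 -0.22  1.27  0.11  1.35 -0.29]
{'mtx': array([[339.81882714,   0.        , 317.7199628 ],
       [  0.        , 339.81882714, 240.14647861],
       [  0.        ,   0.        ,   1.        ]]), 'hand_eye': array([[ 7.59389017e-04, -9.51989056e-01, -3.06131116e-01,
         7.89218619e-02],
       [ 9.99998885e-01,  1.11650484e-03, -9.91445167e-04,
        -3.80181780e-04],
       [ 1.28564182e-03, -3.06130022e-01,  9.51988843e-01,
        -1.43127709e-01],
       [ 0.00000000e+00,  0.00000000e+00,  0.00000000e+00,
         1.00000000e+00]])}
plug_top 0.93 316.1 207.6 [0.622  0.2183 0.0804] clamp [-0.0013  0.0756]
plug_top 0.35 317.5 166.9 [0.616  0.2603 0.0674] clamp [0.0002 0.118 ]
block 0.78 315.5 202.9 [0.6204 0.2234 0.0808] clamp [-0.0019  0.0809]
```

View pics/w1.png

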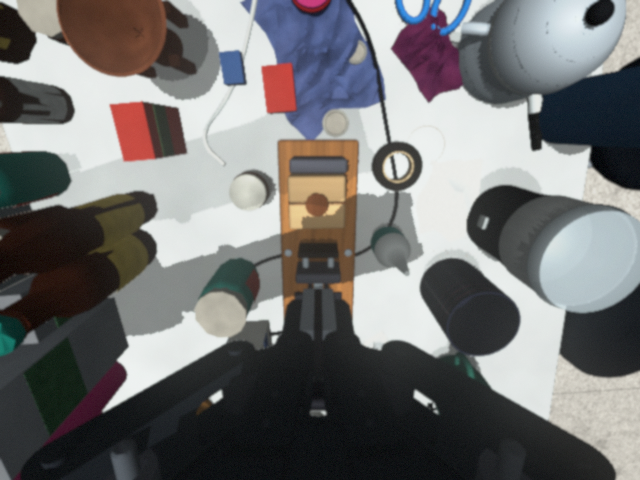

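The wrist view shows the plug head at (316,207), centred on the block, with the clamp axis vertical in the picture. That agrees with the fit, so I'll press now.

```bash
python3 - <<'E'
from h import *
x,y=-.0008,.0758
ctrl.movel(W(x,y,.10),Q,max_speed=.15)if 0 else ctrl.movel(W(x,y,.10),max_speed=.15); s=st("near"); f0=s["contact_force"][2]
ctrl.movel(W(x,y,.086),max_speed=.05); st()
z=.086
while z>.066:
    z-=.0015; ctrl.movel(W(x,y,z),max_speed=.02); s=get_state(); f=s["contact_force"][2]-f0
    print("%.4f %.4f %.1f"%(z,s["tcp_pos"][2],f))
    if f>20: break
ctrl.pause(.2); st("pressed")
ctrl.movel(W(x,y,.13),max_speed=.15); st()
E
```

```text
near t9.43 [0.6231 0.2188 0.101 ] F [ 0.3  0.1 -0.1] q [-0.26  0.68 -0.2   1.57  0.16  0.91 -0.33]
 t9.86 [0.6222 0.2185 0.0855] F [-0.2  0.5  0.3] q [-0.26  0.69 -0.2   1.58  0.16  0.89 -0.34]
0.0845 0.0845 -0.6
0.0830 0.0829 0.2
0.0815 0.0814 -0.3
0.0800 0.0800 0.4
0.0785 0.0788 4.9
0.0770 0.0773 4.8
0.0755 0.0757 4.4
0.0740 0.0742 4.6
0.0725 0.0740 14.8
0.0710 0.0739 24.6
pressed t12.56 [0.6227 0.2187 0.0739] F [-6.3 -3.1 24.7] q [-0.26  0.7  -0.19  1.59  0.17  0.86 -0.34]
 t13.10 [0.622  0.2183 0.129 ] F [-0.8 -0.2 -0.4] q [-0.26  0.65 -0.2   1.54  0.15  0.97 -0.33]
```

The plug is home: it stopped at z = 73.9 mm with the force ramping. Next is the trigger.

```bash
cat >> h.py <<'E'
X0=0.0;ZB=.139
def cy(s): return ((s["tcp_pos"][:2]-c0)@ey)*1000
def cx(s): return ((s["tcp_pos"][:2]-c0)@ex)*1000
def stroke(y,yend,step,fmax,f0):
    log=[]
    while y>yend:
        y-=step; ctrl.movel(W(X0,y,ZB),max_speed=.03); s=get_state(); f=s["contact_force"]@np.r_[ey,0]-f0
        log.append((round(cy(s),1),round(f,1)))
        if f>fmax: break
    print("cmd %.4f t %.2f x %.1f"%(y,s["time"],cx(s)),log,"F",s["contact_force"].round(1)); return y
E
python3 - <<'E'
from h import *
ctrl.movel(W(0,.0758,.2),max_speed=.25); ctrl.movel(W(0,-.04,.2),max_speed=.25); ctrl.movel(W(0,-.04,ZB),max_speed=.15); s=st("ready")
f0=s["contact_force"]@np.r_[ey,0]
stroke(-.04,-.064,.002,8,f0)
E
```

```text
ready t14.71 [0.6436 0.1059 0.1392] F [0.8 0.1 0.8] q [-0.08  0.63 -0.2   1.55  0.14  0.98 -0.15]
cmd -0.0640 t 17.71 x 0.2 [(np.float64(-42.2), np.float64(-0.1)), (np.float64(-44.3), np.float64(1.1)), (np.float64(-46.3), np.float64(-0.1)), (np.float64(-48.3), np.float64(0.7)), (np.float64(-50.2), np.float64(-0.2)), (np.float64(-52.2), np.float64(0.4)), (np.float64(-54.2), np.float64(0.1)), (np.float64(-56.3), np.float64(-0.5)), (np.float64(-58.2), np.float64(0.1)), (np.float64(-60.0), np.float64(0.4)), (np.float64(-61.8), np.float64(1.6)), (np.float64(-63.3), np.float64(3.6))] F [-0.4  3.6  3.5]
```

```bash
python3 - <<'E'
from h import *
y=stroke(-.064,-.088,.002,18,.3)
s=get_state()
im,d=vision.grab_frame("wrist"); im2,_=vision.grab_frame("scene")
cv2.imwrite("pics/v2.png",np.hstack([cv2.resize(im,(440,330)),cv2.resize(im2[190:360,200:345],(281,330),interpolation=3)]))
E
```

```text
cmd -0.0860 t 20.46 x -0.0 [(np.float64(-65.5), np.float64(3.5)), (np.float64(-67.9), np.float64(3.1)), (np.float64(-70.2), np.float64(4.4)), (np.float64(-72.3), np.float64(3.6)), (np.float64(-74.2), np.float64(4.2)), (np.float64(-76.1), np.float64(3.2)), (np.float64(-77.8), np.float64(4.4)), (np.float64(-78.2), np.float64(8.3)), (np.float64(-78.4), np.float64(10.3)), (np.float64(-78.5), np.float64(14.3)), (np.float64(-78.7), np.float64(18.9))] F [-2.3 19.1  0.5]
```

View pics/v2.png

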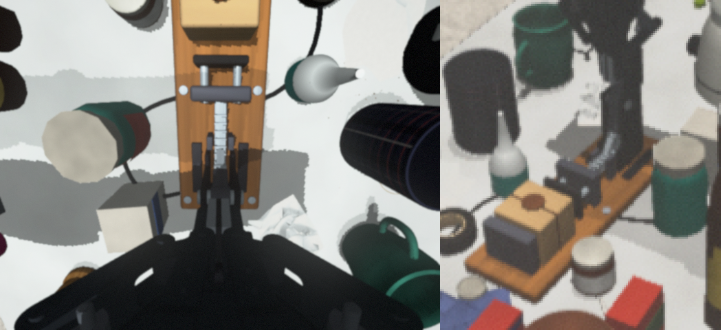

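The view shows the trigger squeezed, with the pad plate at (220,60) still clear of the block, whose near edge is at about (220,35). I'll measure the pad, jaw and block positions from wrist depth and keep pumping.

```bash
cat >> h.py <<'E'
def gap():
    s=get_state(); im,d=vision.grab_frame("wrist")
    K=vision.camera_info("wrist");M=np.array(K["mtx"]);H=np.array(K["hand_eye"]);Rt=Ro.from_quat(s["eef_rot"][[1,2,3,0]]).as_matrix()
    v,u=np.mgrid[0:480,0:640]; P=np.stack([(u-M[0,2])/M[0,0]*d,(v-M[1,2])/M[1,1]*d,d],-1)[d>.05]
    P=(P@H[:3,:3].T+H[:3,3])@Rt.T+s["tcp_pos"]
    L=np.c_[(P[:,:2]-c0)@ex,(P[:,:2]-c0)@ey,P[:,2]]*1000
    L=L[(abs(L[:,0])>10)&(abs(L[:,0])<24)&(L[:,1]>-45)&(L[:,1]<130)]
    seg=lambda lo,hi:np.percentile(L[(L[:,2]>lo)&(L[:,2]<hi)][:,1],[2,98]).round(1)
    top=L[L[:,2]>52]; h,_=np.histogram(top[:,1],np.arange(-45,131,3)); print("hist from -45 step 3:",h.tolist())
    b=L[L[:,2]>66.5][:,1]; print("z>66.5",np.percentile(b,[1,99]).round(1)); 
E
python3 - <<'E'
from h import *
gap()
ctrl.movel(W(X0,-.055,ZB),max_speed=.1); s=st("back"); gap()
f0=s["contact_force"]@np.r_[ey,0]
stroke(-.058,-.078,.0025,14,f0); gap()
E
```

```text
hist from -45 step 3: [0, 0, 0, 0, 0, 0, 0, 0, 0, 0, 0, 8, 225, 228, 230, 233, 132, 0, 0, 0, 0, 0, 153, 251, 236, 38, 0, 0, 0, 0, 0, 609, 327, 328, 328, 329, 330, 196, 0, 0, 0, 0, 0, 0, 0, 0, 0, 0, 0, 0, 0, 0, 0, 0, 0, 0, 0, 0]
z>66.5 [48.8 67.7]
back t21.07 [0.6462 0.0892 0.1388] F [0.2 0.1 0.4] q [-0.06  0.63 -0.2   1.55  0.14  0.98 -0.12]
hist from -45 step 3: [2725, 231, 5441, 2268, 0, 0, 0, 0, 0, 0, 0, 32, 183, 201, 200, 216, 182, 0, 0, 0, 0, 0, 87, 222, 225, 87, 0, 0, 0, 0, 0, 377, 285, 294, 300, 300, 301, 303, 329, 326, 287, 341, 345, 316, 289, 0, 0, 0, 0, 0, 0, 0, 0, 0, 0, 0, 0, 0]
z>66.5 [-44.7  88.3]
cmd -0.0780 t 23.20 x -0.1 [(np.float64(-61.0), np.float64(1.1)), (np.float64(-62.4), np.float64(3.8)), (np.float64(-65.0), np.float64(4.3)), (np.float64(-67.9), np.float64(4.5)), (np.float64(-70.7), np.float64(3.3)), (np.float64(-73.3), np.float64(4.0)), (np.float64(-75.7), np.float64(2.9)), (np.float64(-77.9), np.float64(4.2))] F [0.  4.4 1. ]
hist from -45 step 3: [0, 0, 0, 0, 0, 0, 0, 0, 0, 0, 0, 0, 0, 0, 0, 0, 0, 227, 278, 236, 245, 185, 0, 0, 0, 0, 0, 130, 276, 258, 84, 600, 328, 328, 327, 327, 352, 187, 0, 0, 0, 0, 0, 0, 0, 0, 0, 0, 0, 0, 0, 0, 0, 0, 0, 0, 0, 0]
z>66.5 [48.8 67.5]
```

```bash
python3 - <<'E'
from h import *
ctrl.movel(W(X0,-.055,ZB),max_speed=.1); s=st("back")
f0=s["contact_force"]@np.r_[ey,0]
y=stroke(-.058,-.067,.003,14,f0)
stroke(y,-.0785,.001,13.5,f0); ctrl.pause(.2); s=st(); print(cy(s),s["contact_force"]@np.r_[ey,0]-f0); gap()
E
```

```text
back t23.63 [0.6459 0.0905 0.1389] F [0.2 0.2 0.5] q [-0.06  0.63 -0.2   1.55  0.14  0.98 -0.12]
cmd -0.0670 t 24.48 x 0.3 [(np.float64(-61.2), np.float64(3.0)), (np.float64(-63.4), np.float64(5.0)), (np.float64(-66.0), np.float64(5.5))] F [-2.4  5.3  3.7]
cmd -0.0790 t 27.48 x 0.3 [(np.float64(-66.6), np.float64(6.5)), (np.float64(-67.3), np.float64(6.9)), (np.float64(-67.9), np.float64(7.0)), (np.float64(-68.5), np.float64(7.1)), (np.float64(-69.2), np.float64(8.7)), (np.float64(-69.9), np.float64(8.8)), (np.float64(-70.6), np.float64(10.8)), (np.float64(-71.3), np.float64(10.2)), (np.float64(-72.0), np.float64(10.6)), (np.float64(-72.9), np.float64(11.9)), (np.float64(-73.8), np.float64(9.9)), (np.float64(-74.6), np.float64(11.7))] F [-4.1 11.2  8.7]
 t27.68 [0.6501 0.0708 0.1399] F [-3.1 10.8  8.1] q [-0.02  0.63 -0.21  1.54  0.14  0.99 -0.09]
-74.56536206567246 11.022906834854437
hist from -45 step 3: [0, 0, 0, 0, 0, 0, 0, 0, 0, 0, 0, 0, 0, 0, 0, 0, 0, 0, 0, 0, 73, 255, 249, 255, 237, 112, 0, 0, 0, 263, 261, 336, 489, 311, 315, 305, 341, 337, 308, 4, 0, 0, 0, 0, 0, 0, 0, 0, 0, 0, 0, 0, 0, 0, 0, 0, 0, 0]
z>66.5 [51.  71.7]
```

```bash
python3 - <<'E'
from h import *
y=-.079
while cy(get_state())>-76.0 and y>-.084:
    y-=.0005; ctrl.movel(W(X0,y,ZB),max_speed=.02)
ctrl.pause(.3); s=st("cmd %.4f"%y); print(cy(s),s["contact_force"]@np.r_[ey,0]); gap()
im,d=vision.grab_frame("wrist"); im2,_=vision.grab_frame("scene")
cv2.imwrite("pics/v3.png",np.hstack([cv2.resize(im,(440,330)),cv2.resize(im2[190:360,200:345],(281,330),interpolation=3)]))
E
```

```text
cmd -0.0810 t29.03 [0.6504 0.0691 0.1399] F [-4.3 11.8  7.6] q [-0.02  0.63 -0.21  1.54  0.14  0.99 -0.08]
-76.2545813916957 12.411649063219253
hist from -45 step 3: [0, 0, 0, 0, 0, 0, 0, 0, 0, 0, 0, 0, 0, 0, 0, 0, 0, 0, 0, 0, 0, 277, 251, 260, 249, 174, 0, 0, 0, 268, 271, 369, 476, 303, 312, 330, 325, 336, 135, 0, 0, 0, 0, 0, 0, 0, 0, 0, 0, 0, 0, 0, 0, 0, 0, 0, 0, 0]
z>66.5 [51.  70.1]
```

View pics/v3.png

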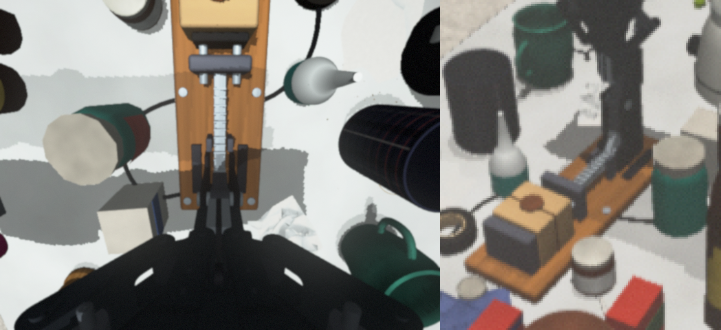

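The view shows the pad against the block, the block against the end stop, and the trigger held squeezed. Geometry puts the pad about 7.5 mm in and the force about 6 mm, both within the target range.

```bash
python3 -c "
from station import ticket
print(ticket.close_job())"
```

```text
the job is handed in; nothing more can be done
None
```

I handed the job in after about 29 s of the 58 s allowed: the plug is fully home (tip stopped at 73.9 mm), and on the third stroke the trigger is held squeezed with the pad an estimated 6–7.5 mm in and the block against the end stop; I have no verdict back.

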